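# Roll-test the syringe pump's guide rods on the surface plate

## Robot

A 6-joint arm with a two-finger parallel gripper is mounted at the origin on the work surface. World frame = base frame: x ahead of the robot, y to its left, z up, the work surface at z = 0. Lengths are in m, angles in rad, forces in N, time in s.
With the tool pointing down it reaches from about 0.375 to 0.9 m from the base axis. Payload 3.1 kg.
Tool frame: the origin (TCP) lies midway between the tips of the shut fingers; the grasp point (between the pads) lies 19 mm behind it; z points along the fingers, y is the line along which they close (so a half turn about z gives the same grasp; the last joint's range is limited). The gripper opens to 85 mm and grips with 20 to 120 N. Pads are 22 mm wide; open, the fingers measure 114 mm over their backs; the gripper's body (76 mm by 85 mm) begins 54 mm behind the grasp point. The pads swing forward as they close: fully open they stand 13 mm farther back than shut.
Start: joints at [-1.442, 0.527, 1.433, -0, 1.181, -0.178], TCP at [0.189, -0.596, 0.231] pointing down, gripper open.
Joint ranges: [-3.08, 3.08], [-0.75, 2.2], [0.22, 2.44], [-1.43, 4.57], [0, 2.65], [-2.85, 2.85]. Speed limits (rad/s): [2.79, 2.79, 3.14, 3.14, 3.14, 3.14].

## Interface

Orientations are given as a unit quaternion [x, y, z, w].
In Python, from station import manip gives the robot as it stands. The module is installed in compiled form; this text tells all that it offers.
- The arm moves only by the tool apply_moves, never from a script. Its arguments are lists of equal length, an entry for each row: "claw": the gripper's target within -1 to 1 (fully open at 1, half-way at 0, shut at -1); "travel": the shift along the tool's x, y, z scaled (see below), a list of three; "turn": the turn, a rotation vector about the tool's x, y, z scaled (see below), a list of three. In form: {"claw": [claw, ...], "travel": [[dx, dy, dz], ...], "turn": [[rx, ry, rz], ...]}. A call has 1 to 5 rows; each row is the pose to reach, as a shift and turn from the pose commanded when the call began, along the tool's axes at that moment, turning the shorter way round; what a row does not reach only later rows make up. The controller multiplies each number of a shift by 800 mm and each number of a turn by 180 degrees. A row lasts 1/12 s, in which the tool goes at most 41.7 mm and 7.16 degrees, less where a joint would pass 70% of its speed; a pose out of reach is approached as far as the arm can. A call with a number of a shift or a turn outside -1 to 1 is refused whole. A call with a gripper value outside its range is refused whole. The fingers move at their own pace and stop on an object; "newtons" is the grip in N (left out, the last holds). Time passes only in rows, so rows that repeat a pose let the fingers close. It gives the time, the measured TCP pose, the force, the opening and the grip force at its end, in the units of the state.
- manip.sense(): the state, without advancing time (a new reading comes with each control period).
- manip.snapshot(name): name is "scene" or "top" or "wrist"; returns a dict with "pixels" (384x512x3 uint8, red, green, blue), "depth" (384x512 float32, m along the optical axis (not along the pixel's ray), 0 where there is no reading), "intrinsics" (3x3 intrinsics, pixels), "R" (3x3) and "t" (3): a world point X has camera coordinates R X + t. Camera axes: x right, y down, z forward; pixel columns grow to the right and rows downward; lengths in m; the calibration is good to about 2 mm. A picture is of the moment at which its call begins.
- manip.sign_off(): hands the job in; it is judged then, once.
The state is a dict: "t": time; "q": joint angles; "qd": joint speeds; "tau": joint torques, N m; "tcp_pos": TCP position; "tool_rot": TCP orientation; "force": force on the tool from outside, world axes, zero at the start; "ft_torque": the same for the moment, N m; "finger_gap": opening from 0.0 (shut) to 1.0 (fully open); "gripper_force": force on a finger pad.
Only numpy, scipy, OpenCV 4.12 (cv2) and the standard library are available. Lean on these libraries where they do the work, as an engineer would, in place of code of your own. Each camera call takes 0.05 s, during which the arm holds its last target. There are 200 camera calls.

## Task

Three spare guide rods for the syringe pump lie across the granite surface plate. Lay a fingertip on each in turn and, with a light touch of only a few newtons, roll it half a turn along the plate away from the robot to feel whether it lifts or wobbles. Put any bent rod into the plain open tray beside the plate, leave the straight ones lying on the plate where they have rolled to, and do not disturb the other things.

Things in the scene. Friction and masses are not known exactly. Their poses are not given: they have to be found in the camera images.
- rod_1_center (a point): steel guide rod, 8 mm diameter, 110 mm long, about 45 g; the three look alike, any may be slightly bent. The point is the middle of its length on its centre line, 4 mm above the plate's face as it lies there. Its own y axis runs along the rod; at the start its z axis points up, and x and z turn as it rolls.
- rod_2_center (a point): steel guide rod, 8 mm diameter, 110 mm long, about 45 g; the three look alike, any may be slightly bent. The point is the middle of its length on its centre line, 4 mm above the plate's face as it lies there. Its own y axis runs along the rod; at the start its z axis points up, and x and z turn as it rolls.
- rod_3_center (a point): steel guide rod, 8 mm diameter, 110 mm long, about 45 g; the three look alike, any may be slightly bent. The point is the middle of its length on its centre line, 4 mm above the plate's face as it lies there. Its own y axis runs along the rod; at the start its z axis points up, and x and z turn as it rolls.
- plate_top (a point): dark granite surface plate, 300 mm (its x) by 200 mm (its y), fixed and level; this point is the centre of its upper face, 60 mm above the table, z up. The rods start about 90 mm apart along its x, each roughly along its y, in any order. A bearing bush and a collar stand near its long edges, about 85 mm to +y and -y of its middle.
- tray_in (a point): plain open aluminium tray for rejects, fixed, 165 mm (its x) by 115 mm (its y) outside, 32 mm tall with 3 mm walls, no dividers, to the left or right of the plate; the point is the centre of its inner floor, 3 mm above the table. The clear box of the same size with dividers, on the other side of the plate, is not for rods.
- bearing: bystander, leave alone: steel bearing bush standing on the plate, 19 mm across, 29 mm tall; the point is the centre of its underside
- collar: bystander, leave alone: dark steel shaft collar on the plate, 22 mm across, 11 mm tall; the point is the centre of its underside
- driver: bystander, leave alone: screwdriver lying on the table, 170 mm long; the point is the centre of its underside
- dish: bystander, leave alone: clear petri dish, 90 mm across, 16 mm tall; the point is the centre of its underside
- vial: bystander, leave alone: small vial, 28 mm across, 55 mm tall; the point is the centre of its underside
- slips: bystander, leave alone: little box of cover slips, 80 by 30 by 28 mm; the point is the centre of its underside
- syringe: bystander, leave alone: 20 ml syringe lying on the table, 160 mm long, 34 mm wide; the point is the centre of its underside
- plate: the same granite plate; origin at table height under its centre
- rod_1: rod of rod_1_center (origin 4 mm off its centre line). A bent rod is bowed by about 2 mm over its length, hard to see; it rests flat on its side, bulging towards the robot. Rolled away, its middle rises about 2 mm by a quarter turn, on its two ends, and sinks flat again by half a turn. A straight rod rolls level.
- rod_2: rod of rod_2_center, likewise. A fingertip laid on top at mid-length and drawn across the rod rolls it; the rod travels half as far as the fingertip, 12.6 mm for half a turn if straight, so it passes back under the fingertip by as much. Rods do not roll on by themselves when let go slowly.
- rod_3: rod of rod_3_center, likewise. Steel on stone is stiff, and measured heights are a millimetre or more out: let the fingertip follow the rod's height by feel. A light touch here is 2 to 4 N while the rod turns; over 8 N is bearing hard (20 N for the first touch).
There are look-alikes about, which are no part of the job. What is shaped like the rod_3 but turquoise is not meant.

How it is judged:
On the way, in this order (a step that is already met when the one before it is completed fails the run):
1. a first rod is rolled away from the robot, past about a quarter turn (1.4 to 2.8 rad), with a finger bearing on it and it on the plate (((angle between rod_1_center's own z axis and vertical above 1.4 rad and angle between rod_1_center's own x axis and vertical above 1.9 rad and contact force between the fingers and rod_1 above 0.5 N and contact force between rod_1 and plate above 0.8 N) or (angle between rod_2_center's own z axis and vertical above 1.4 rad and angle between rod_2_center's own x axis and vertical above 1.9 rad and contact force between the fingers and rod_2 above 0.5 N and contact force between rod_2 and plate above 0.8 N) or (angle between rod_3_center's own z axis and vertical above 1.4 rad and angle between rod_3_center's own x axis and vertical above 1.9 rad and contact force between the fingers and rod_3 above 0.5 N and contact force between rod_3 and plate above 0.8 N))).
2. a second rod has been rolled likewise, another being 8 mm or more from where it began (((angle between rod_1_center's own z axis and vertical above 1.4 rad and angle between rod_1_center's own x axis and vertical above 1.9 rad and contact force between the fingers and rod_1 above 0.5 N and contact force between rod_1 and plate above 0.8 N and distance of rod_2_center from where it was at the start of the episode above 0.008 m) or (angle between rod_1_center's own z axis and vertical above 1.4 rad and angle between rod_1_center's own x axis and vertical above 1.9 rad and contact force between the fingers and rod_1 above 0.5 N and contact force between rod_1 and plate above 0.8 N and distance of rod_3_center from where it was at the start of the episode above 0.008 m) or (angle between rod_2_center's own z axis and vertical above 1.4 rad and angle between rod_2_center's own x axis and vertical above 1.9 rad and contact force between the fingers and rod_2 above 0.5 N and contact force between rod_2 and plate above 0.8 N and distance of rod_1_center from where it was at the start of the episode above 0.008 m) or (angle between rod_2_center's own z axis and vertical above 1.4 rad and angle between rod_2_center's own x axis and vertical above 1.9 rad and contact force between the fingers and rod_2 above 0.5 N and contact force between rod_2 and plate above 0.8 N and distance of rod_3_center from where it was at the start of the episode above 0.008 m) or (angle between rod_3_center's own z axis and vertical above 1.4 rad and angle between rod_3_center's own x axis and vertical above 1.9 rad and contact force between the fingers and rod_3 above 0.5 N and contact force between rod_3 and plate above 0.8 N and distance of rod_1_center from where it was at the start of the episode above 0.008 m) or (angle between rod_3_center's own z axis and vertical above 1.4 rad and angle between rod_3_center's own x axis and vertical above 1.9 rad and contact force between the fingers and rod_3 above 0.5 N and contact force between rod_3 and plate above 0.8 N and distance of rod_2_center from where it was at the start of the episode above 0.008 m))).
3. the third rod has been rolled likewise, both others being 8 mm or more from where they began (((angle between rod_1_center's own z axis and vertical above 1.4 rad and angle between rod_1_center's own x axis and vertical above 1.9 rad and contact force between the fingers and rod_1 above 0.5 N and contact force between rod_1 and plate above 0.8 N and distance of each of rod_2_center, rod_3_center from where it was at the start of the episode above 0.008 m) or (angle between rod_2_center's own z axis and vertical above 1.4 rad and angle between rod_2_center's own x axis and vertical above 1.9 rad and contact force between the fingers and rod_2 above 0.5 N and contact force between rod_2 and plate above 0.8 N and distance of each of rod_1_center, rod_3_center from where it was at the start of the episode above 0.008 m) or (angle between rod_3_center's own z axis and vertical above 1.4 rad and angle between rod_3_center's own x axis and vertical above 1.9 rad and contact force between the fingers and rod_3 above 0.5 N and contact force between rod_3 and plate above 0.8 N and distance of each of rod_1_center, rod_2_center from where it was at the start of the episode above 0.008 m))).
At the end, for the whole second after the job is handed in: The bent rod lies at rest in the plain tray, its middle inside the walls and no more than 25 mm above the tray's floor; the straight rods lie at rest on the plate's face, 8 mm or more from where they began (((x of rod_1_c0 in the frame of rod_1_center above 0.0008 m and x of rod_1_center in the frame of tray_in between -0.078 and 0.078 m and y of rod_1_center in the frame of tray_in between -0.053 and 0.053 m and z of rod_1_center in the frame of tray_in below 0.025 m) or (not (x of rod_1_c0 in the frame of rod_1_center above 0.0008 m) and distance of rod_1_center from where it was at the start of the episode above 0.008 m and x of rod_1_center in the frame of plate_top between -0.15 and 0.15 m and y of rod_1_center in the frame of plate_top between -0.1 and 0.1 m and z of rod_1_center in the frame of plate_top between 0.001 and 0.007 m and contact force between rod_1 and plate above 0.1 N)) and ((x of rod_2_c0 in the frame of rod_2_center above 0.0008 m and x of rod_2_center in the frame of tray_in between -0.078 and 0.078 m and y of rod_2_center in the frame of tray_in between -0.053 and 0.053 m and z of rod_2_center in the frame of tray_in below 0.025 m) or (not (x of rod_2_c0 in the frame of rod_2_center above 0.0008 m) and distance of rod_2_center from where it was at the start of the episode above 0.008 m and x of rod_2_center in the frame of plate_top between -0.15 and 0.15 m and y of rod_2_center in the frame of plate_top between -0.1 and 0.1 m and z of rod_2_center in the frame of plate_top between 0.001 and 0.007 m and contact force between rod_2 and plate above 0.1 N)) and ((x of rod_3_c0 in the frame of rod_3_center above 0.0008 m and x of rod_3_center in the frame of tray_in between -0.078 and 0.078 m and y of rod_3_center in the frame of tray_in between -0.053 and 0.053 m and z of rod_3_center in the frame of tray_in below 0.025 m) or (not (x of rod_3_c0 in the frame of rod_3_center above 0.0008 m) and distance of rod_3_center from where it was at the start of the episode above 0.008 m and x of rod_3_center in the frame of plate_top between -0.15 and 0.15 m and y of rod_3_center in the frame of plate_top between -0.1 and 0.1 m and z of rod_3_center in the frame of plate_top between 0.001 and 0.007 m and contact force between rod_3 and plate above 0.1 N)) and linear speed of each of rod_1, rod_2, rod_3 below 0.02 m/s); the robot touches nothing.
It fails at once if a rod is pressed on the plate with more than 20 N (contact force between any of rod_1, rod_2, rod_3 and plate above 20 N).
It fails at once if a rod on the plate bears on it with more than 8 N while turned between 0.7 and 2.4 rad from how it first lay ((angle between rod_1_center's own z axis and vertical between 0.7 and 2.4 rad and contact force between rod_1 and plate above 8 N) or (angle between rod_2_center's own z axis and vertical between 0.7 and 2.4 rad and contact force between rod_2 and plate above 8 N) or (angle between rod_3_center's own z axis and vertical between 0.7 and 2.4 rad and contact force between rod_3 and plate above 8 N)).
It fails at once if another thing is moved by more than 20 mm (distance of any of bearing, collar, driver, dish, vial, slips, syringe from where it was at the start of the episode above 0.02 m).
It also fails if it takes over 72 s, if anything falls off the work surface, if the arm or the gripper's body presses on something with over 40 N, if the wrist force passes 120 N, or if a joint passes its speed limit or range.

## Working session

There is one attempt and no reset: what is moved stays moved. The work goes in short steps, Python scripts to look and compute and a tool call to move; the robot and the scene stay as the last step left them, time stands still between calls to the robot, and variables do not carry over. Pictures are saved under pics/ and viewed, at most 10 in all, crops included, and the job is handed in when it is done.

Besides the shell and the picture viewer there is one more tool, called after ">>>" by a JSON object that holds its "name" and its "arguments", one argument or row to a line. apply_moves: Moves the arm, as the interface text tells. Shifts and turns lie within -1 to 1; 1 stands for 800 mm of shift or 180 degrees of turn. Its arguments: {"type":"object","properties":{"claw":{"type":"array","items":{"type":"number"}},"travel":{"type":"array","items":{"type":"array","items":{"type":"number"}}},"turn":{"type":"array","items":{"type":"array","items":{"type":"number"}}},"newtons":{"type":"number"}},"required":["claw","travel","turn"]}

```bash
mkdir -p pics
cat > h.py <<'E'
import numpy as np, cv2
from station import manip
from scipy.spatial.transform import Rotation as Rn
def snap(n,f=None):
    s=manip.snapshot(n)
    if f: cv2.imwrite('pics/'+f,s['pixels'][:,:,::-1])
    d=s['depth'].astype(float);K=s['intrinsics'];v,u=np.indices(d.shape)
    P=np.stack([(u-K[0,2])/K[0,0]*d,(v-K[1,2])/K[1,1]*d,d],-1)
    W=(P-s['t'])@s['R']; W[d==0]=np.nan
    return s,W
def tool(dw):
    R=Rn.from_quat(manip.sense()['tool_rot']).as_matrix(); return R.T@np.array(dw)/0.8
E
python3 - <<'E'
from h import *
import cv2
a,W=snap('top','top.png');b,V=snap('scene','scene.png')
np.savez('/tmp/top.npz',W=W,p=a['pixels'])
s=manip.sense();print({k:np.round(v,3) for k,v in s.items()})
print(Rn.from_quat(s['tool_rot']).as_matrix().round(3))
E
```

```text
{'t': np.float64(0.1), 'q': array([-1.443,  0.528,  1.434,  0.   ,  1.181, -0.179]), 'qd': array([ 0.001, -0.003, -0.004, -0.   ,  0.001,  0.004]), 'tau': array([-0.0000e+00, -4.4331e+01, -1.7859e+01, -0.0000e+00,  4.0000e-03,
       -0.0000e+00]), 'tcp_pos': array([ 0.189, -0.595,  0.23 ]), 'tool_rot': array([ 0.988,  0.153,  0.   , -0.001]), 'force': array([ 0.164,  0.337, -0.189]), 'ft_torque': array([-0.007,  0.061,  0.021]), 'gripper_force': np.float64(0.0), 'finger_gap': np.float64(1.001)}
[[ 0.953  0.302 -0.   ]
 [ 0.302 -0.953  0.002]
 [ 0.    -0.002 -1.   ]]
```

View pics/top.png

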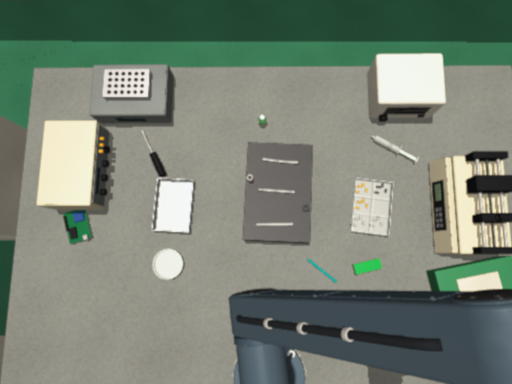

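View pics/scene.png

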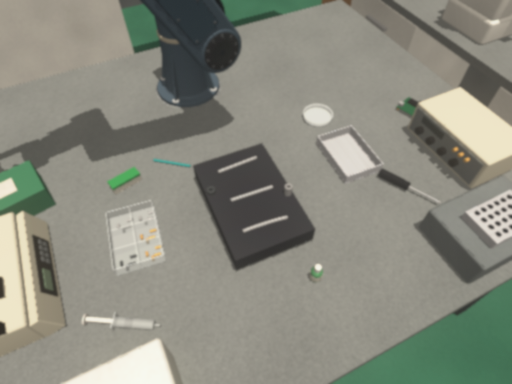

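Top view: the plate is around (279,192). Its rods are at (280,161), (276,191) and (274,224). The bearing is at (250,178), the collar at (306,208), the plain tray at (174,205) and the divided box at (372,207). The turquoise look-alike at (322,270) is off the plate.

Run:
```python
from h import *
z=np.load('/tmp/top.npz');W=z['W'];p=z['p']
g=p.max(2).astype(int)
for n,(u0,u1,v0,v1) in dict(far=(256,304,153,169),mid=(254,300,183,198),near=(252,298,217,231)).items():
    m=np.zeros(g.shape,bool);m[v0:v1,u0:u1]=g[v0:v1,u0:u1]>110
    # back-project at z using median depth
    P=W[m];P=P[~np.isnan(P[:,0])];c=P.mean(0);u,s,vt=np.linalg.svd(P[:,:2]-c[:2],full_matrices=False)
    t=(P[:,:2]-c[:2])@vt[0];mid=c[:2]+vt[0]*(t.max()+t.min())/2
    print(n,m.sum(),mid.round(4),np.median(P[:,2]).round(4),'len',np.ptp(t).round(4),'dir',vt[0].round(3))
pl=W[145:242,246:312].reshape(-1,3);k=(abs(pl[:,2]-.06)<.012);print('plate',np.nanmedian(pl[:,2]),pl[k].min(0),pl[k].max(0))
for n,(v,u) in dict(traycen=(205,174),bear=(178,250),coll=(208,306)).items(): print(n,W[v,u].round(4))
print('tray corners',[W[v,u].round(3) for v,u in((180,159),(179,192),(232,155),(232,190))])
print(W[200:210:3,200].round(3))
```

```text
far 183 [ 0.632  -0.0242] 0.063 len 0.1282 dir [-0.022 -1.   ]
mid 379 [ 0.5398 -0.0145] 0.0605 len 0.1219 dir [-0.047 -0.999]
near 566 [ 0.4407 -0.0153] 0.0601 len 0.1313 dir [ 0.003 -1.   ]
plate 0.05973789055744186 [ 0.38899484 -0.12891392  0.0485393 ] [0.68386397 0.07032805 0.07195957]
traycen [0.5028 0.2996 0.0053]
bear [0.5785 0.0576 0.0608]
coll [ 0.4877 -0.1112  0.0578]
tray corners [array([0.581, 0.348, 0.017]), array([ 0.588,  0.248, -0.004]), array([0.418, 0.357, 0.001]), array([0.418, 0.246, 0.004])]
[[0.519 0.218 0.003]
 [0.51  0.218 0.001]
 [0.5   0.218 0.001]
 [0.491 0.218 0.001]]
```

>>> {"name": "apply_moves", "arguments": {
  "claw": [-1,-1,-1,-1,-1],
  "travel": [
    [0.6356,-0.5537,-0.0375],
    [0.6356,-0.5537,-0.0375],
    [0.6356,-0.5537,-0.0375],
    [0.6356,-0.5537,-0.0375],
    [0.6356,-0.5537,-0.0375]
  ],
  "turn": [
    [0,0,0],
    [0,0,0],
    [0,0,0],
    [0,0,0],
    [0,0,0]
  ]
}}

```text
t: 0.52
tcp_pos: [0.2975, -0.416, 0.2402]
tool_rot: [0.988, 0.152, -0.0, -0.001]
force: [1.3, 0.4, 0.8]
finger_gap: 0.301
gripper_force: 0.0
```

>>> {"name": "apply_moves", "arguments": {
  "claw": [-1,-1,-1,-1,-1],
  "travel": [
    [0.44,-0.383,-0.026],
    [0.44,-0.383,-0.026],
    [0.44,-0.383,-0.026],
    [0.44,-0.383,-0.026],
    [0.44,-0.383,-0.026]
  ],
  "turn": [
    [0,0,0],
    [0,0,0],
    [0,0,0],
    [0,0,0],
    [0,0,0]
  ]
}}

```text
t: 0.93
tcp_pos: [0.4059, -0.2383, 0.2498]
tool_rot: [0.988, 0.153, -0.0, -0.0]
force: [0.2, -1.3, -0.1]
finger_gap: 0.001
gripper_force: 0.0
```

>>> {"name": "apply_moves", "arguments": {
  "claw": [-1,-1,-1,-1,-1],
  "travel": [
    [0.244,-0.2126,-0.0144],
    [0.244,-0.2126,-0.0144],
    [0.244,-0.2126,-0.0144],
    [0.244,-0.2126,-0.0144],
    [0.244,-0.2126,-0.0144]
  ],
  "turn": [
    [0,0,0],
    [0,0,0],
    [0,0,0],
    [0,0,0],
    [0,0,0]
  ]
}}

```text
t: 1.35
tcp_pos: [0.5142, -0.0605, 0.259]
tool_rot: [0.988, 0.153, -0.0, -0.0]
force: [0.2, -0.8, 0.6]
finger_gap: -0.001
gripper_force: 0.0
```

>>> {"name": "apply_moves", "arguments": {
  "claw": [-1,-1,-1,-1,-1],
  "travel": [
    [0.048,-0.042,-0.003],
    [0.048,-0.042,-0.003],
    [0.048,-0.042,-0.003],
    [0.048,-0.042,-0.003],
    [0.048,-0.042,-0.003]
  ],
  "turn": [
    [0,0,-0.04],
    [0,0,-0.08],
    [0,0,-0.12],
    [0,0,-0.16],
    [0,0,-0.2]
  ]
}}

```text
t: 1.77
tcp_pos: [0.54, -0.0182, 0.261]
tool_rot: [0.892, 0.453, -0.001, -0.0]
force: [-0.1, -0.2, 0.2]
finger_gap: -0.001
gripper_force: 0.0
```

>>> {"name": "apply_moves", "arguments": {
  "claw": [-1,-1,-1,-1,-1],
  "travel": [
    [0,0,0],
    [0,0,0],
    [0,0,0],
    [0,0,0],
    [0,0,0]
  ],
  "turn": [
    [0,0,-0.202],
    [0,0,-0.202],
    [0,0,-0.202],
    [0,0,-0.202],
    [0,0,-0.202]
  ]
}}

```text
t: 2.18
tcp_pos: [0.5398, -0.0189, 0.2611]
tool_rot: [0.71, 0.704, -0.0, -0.001]
force: [0.5, -0.0, -0.6]
finger_gap: -0.003
gripper_force: 0.0
```

Run:
```python
from h import *
a,W=snap('wrist','w1.png');np.savez('/tmp/w1.npz',W=W,p=a['pixels'],K=a['intrinsics'],R=a['R'],t=a['t'])
print(manip.sense()['force'],Rn.from_quat(manip.sense()['tool_rot']).as_matrix().round(3), (-a['R'].T@a['t']).round(3))
```

```text
[-0.40991363  0.32425069 -0.29403419] [[ 0.004  1.    -0.001]
 [ 1.    -0.004  0.   ]
 [ 0.    -0.001 -1.   ]] [0.542 0.064 0.403]
```

View pics/w1.png

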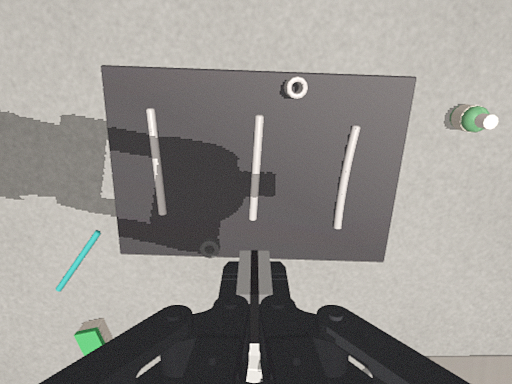

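Wrist view: the three rods are at about (156,162), (256,168) and (347,178). The bush is at (296,88) and the collar at (209,248). The far rod (right) looks slightly bowed towards the robot. Next I'll fit the rods on their known height.

Run:
```python
from h import *
z=np.load('/tmp/w1.npz');W,p,K,R,t=[z[k] for k in('W','p','K','R','t')]
hsv=cv2.cvtColor(p,cv2.COLOR_RGB2GRAY).astype(int)
C=-R.T@t
def ray(uv,h):
    uv=np.asarray(uv,float);d=np.c_[(uv[:,0]-K[0,2])/K[0,0],(uv[:,1]-K[1,2])/K[1,1],np.ones(len(uv))]@R
    return C+d*((h-C[2])/d[:,2])[:,None]
pl=W[75:245,125:385];print('plate z',np.nanmedian(pl[...,2]))
for n,(u0,u1,v0,v1) in dict(near=(140,172,104,220),mid=(244,268,110,226),far=(328,365,120,234)).items():
    m=np.zeros(hsv.shape,np.uint8);m[v0:v1,u0:u1]=hsv[v0:v1,u0:u1]>125
    k,l,st,_=cv2.connectedComponentsWithStats(m);i=1+st[1:,4].argmax();v,u=np.where(l==i)
    P=ray(np.c_[u,v],.065);c=P.mean(0)[:2];vt=np.linalg.svd(P[:,:2]-c,full_matrices=False)[2]
    s=(P[:,:2]-c)@vt[0];o=(P[:,:2]-c)@vt[1];mid=c+vt[0]*(s.max()+s.min())/2
    print(n,mid.round(4),'len',np.ptp(s).round(4),'dir',vt[0].round(3),'bow mm',(np.polyfit(s,o,2)[0]*.055**2*1e3).round(2),'vt1',vt[1].round(2),'depthz',np.nanmedian(W[v,u,2]).round(4))
P=ray([(102,66),(414,77),(383,262),(120,254)],.06);print(P.round(4))
print('bush',ray([(296,88)],.089),'collar',ray([(209,248)],.07))
```

```text
plate z 0.05896484985610457
near [ 0.4427 -0.015 ] len 0.1092 dir [ 0.012 -1.   ] bow mm -0.29 vt1 [-1.   -0.01] depthz 0.066
mid [ 0.5431 -0.0221] len 0.1107 dir [-0.072 -0.997] bow mm 0.02 vt1 [ 1.   -0.07] depthz 0.0661
far [ 0.6346 -0.0329] len 0.1112 dir [-0.102 -0.995] bow mm 2.14 vt1 [ 0.99 -0.1 ] depthz 0.0663
[[ 0.4     0.0776  0.06  ]
 [ 0.6932  0.0659  0.06  ]
 [ 0.6868 -0.1317  0.06  ]
 [ 0.3904 -0.1195  0.06  ]]
bush [[0.57863421 0.05738638 0.089     ]] collar [[ 0.49213795 -0.10750292  0.07      ]]
```

>>> {"name": "apply_moves", "arguments": {
  "claw": [-1,-1,-1,-1,-1],
  "travel": [
    [0.005,-0.129,0],
    [0.005,-0.129,0.03],
    [0.005,-0.129,0.08],
    [0.005,-0.129,0.13],
    [0.005,-0.129,0.18]
  ],
  "turn": [
    [0,0,0],
    [0,0,0],
    [0,0,0],
    [0,0,0],
    [0,0,0]
  ]
}}

```text
t: 2.65
tcp_pos: [0.4359, -0.0133, 0.1254]
tool_rot: [0.713, 0.701, 0.001, 0.001]
force: [0.6, 0.8, -0.2]
finger_gap: -0.0
gripper_force: 0.0
```

>>> {"name": "apply_moves", "arguments": {
  "claw": [-1,-1,-1,-1],
  "travel": [
    [0,0,0.03],
    [0,0,0.05],
    [0,0,0.05],
    [0,0,0.05]
  ],
  "turn": [
    [0,0,0],
    [0,0,0],
    [0,0,0],
    [0,0,0]
  ]
}}

```text
t: 2.98
tcp_pos: [0.4368, -0.0135, 0.0849]
tool_rot: [0.713, 0.702, -0.001, -0.001]
force: [0.3, -0.8, -0.1]
finger_gap: -0.001
gripper_force: 0.0
```

>>> {"name": "apply_moves", "arguments": {
  "claw": [-1,-1,-1],
  "travel": [
    [0,0,0.01],
    [0,0,0.016],
    [0,0,0.016]
  ],
  "turn": [
    [0,0,0],
    [0,0,0],
    [0,0,0]
  ]
}}

```text
t: 3.23
tcp_pos: [0.4375, -0.0137, 0.0728]
tool_rot: [0.712, 0.702, 0.0, 0.0]
force: [-0.4, -0.3, 0.1]
finger_gap: 0.001
gripper_force: 0.0
```

```bash
cat > f.py <<'E'
from h import *
F=[];Z=[]
for i in range(6):
    manip.snapshot('wrist') if i else 0
    s=manip.sense();F.append(s['force']);Z.append(s['tcp_pos'])
print('F',np.mean(F,0).round(2),'sd',np.std(F,0).round(2),'pos',np.mean(Z,0).round(5),'sdz',np.std(Z,0).round(5)[2])
E
python3 f.py
```

```text
F [-0.09 -0.06  0.03] sd [0.55 0.34 0.22] pos [ 0.43756 -0.01365  0.0731 ] sdz 0.00014
```

>>> {"name": "apply_moves", "arguments": {
  "claw": [-1,-1,-1,-1],
  "travel": [
    [0,-0.001,0.001],
    [0,-0.001,0.002],
    [0,-0.001,0.003],
    [0,-0.001,0.003]
  ],
  "turn": [
    [0,0,0],
    [0,0,0],
    [0,0,0],
    [0,0,0]
  ]
}}

```text
t: 3.82
tcp_pos: [0.4364, -0.0136, 0.0702]
tool_rot: [0.712, 0.702, -0.0, -0.0]
force: [0.1, 0.4, -0.2]
finger_gap: 0.002
gripper_force: 0.0
```

>>> {"name": "apply_moves", "arguments": {
  "claw": [-1,-1],
  "travel": [
    [0,0,0.0006],
    [0,0,0.0006]
  ],
  "turn": [
    [0,0,0],
    [0,0,0]
  ]
}}

```text
t: 3.98
tcp_pos: [0.4364, -0.0136, 0.0697]
tool_rot: [0.712, 0.702, -0.0, -0.0]
force: [0.3, -0.6, -0.7]
finger_gap: 0.002
gripper_force: 0.0
```

>>> {"name": "apply_moves", "arguments": {
  "claw": [-1,-1],
  "travel": [
    [0,0,0.0006],
    [0,0,0.0006]
  ],
  "turn": [
    [0,0,0],
    [0,0,0]
  ]
}}

```text
t: 4.15
tcp_pos: [0.4365, -0.0136, 0.0693]
tool_rot: [0.712, 0.702, -0.0, -0.0]
force: [0.5, -0.6, 0.2]
finger_gap: -0.001
gripper_force: 0.0
```

>>> {"name": "apply_moves", "arguments": {
  "claw": [-1,-1],
  "travel": [
    [0,0,0.0006],
    [0,0,0.0006]
  ],
  "turn": [
    [0,0,0],
    [0,0,0]
  ]
}}

```text
t: 4.32
tcp_pos: [0.4364, -0.0136, 0.0688]
tool_rot: [0.712, 0.702, -0.0, -0.0]
force: [-0.1, 0.3, 0.3]
finger_gap: 0.004
gripper_force: 0.0
```

>>> {"name": "apply_moves", "arguments": {
  "claw": [-1,-1],
  "travel": [
    [0,0,0.0006],
    [0,0,0.0006]
  ],
  "turn": [
    [0,0,0],
    [0,0,0]
  ]
}}

```text
t: 4.48
tcp_pos: [0.4364, -0.0136, 0.0683]
tool_rot: [0.712, 0.702, -0.0, -0.0]
force: [0.2, -0.1, 0.2]
finger_gap: 0.001
gripper_force: 0.0
```

>>> {"name": "apply_moves", "arguments": {
  "claw": [-1,-1],
  "travel": [
    [0,0,0.0006],
    [0,0,0.0006]
  ],
  "turn": [
    [0,0,0],
    [0,0,0]
  ]
}}

```text
t: 4.65
tcp_pos: [0.4365, -0.0136, 0.068]
tool_rot: [0.712, 0.702, 0.0, 0.0]
force: [-0.1, 0.0, 1.2]
finger_gap: 0.0
gripper_force: 0.9
```

>>> {"name": "apply_moves", "arguments": {
  "claw": [-1,-1],
  "travel": [
    [0,0,0.0005],
    [0,0,0.0005]
  ],
  "turn": [
    [0,0,0],
    [0,0,0]
  ]
}}

```text
t: 4.82
tcp_pos: [0.4366, -0.0136, 0.0679]
tool_rot: [0.712, 0.702, 0.0, 0.0]
force: [0.0, 0.5, 5.0]
finger_gap: 0.004
gripper_force: 2.6
```

>>> {"name": "apply_moves", "arguments": {
  "claw": [-1,-1,-1,-1],
  "travel": [
    [0,0,-0.0003],
    [0,0.002,-0.0003],
    [0,0.004,-0.0003],
    [0,0.006,-0.0003]
  ],
  "turn": [
    [0,0,0],
    [0,0,0],
    [0,0,0],
    [0,0,0]
  ]
}}

```text
t: 5.15
tcp_pos: [0.4414, -0.0135, 0.0679]
tool_rot: [0.712, 0.702, 0.0, -0.0]
force: [-1.7, 1.2, 4.4]
finger_gap: 0.002
gripper_force: 2.5
```

>>> {"name": "apply_moves", "arguments": {
  "claw": [-1,-1,-1],
  "travel": [
    [0,0.002,-0.0001],
    [0,0.004,-0.0001],
    [0,0.006,-0.0001]
  ],
  "turn": [
    [0,0,0],
    [0,0,0],
    [0,0,0]
  ]
}}

```text
t: 5.4
tcp_pos: [0.4461, -0.0135, 0.0679]
tool_rot: [0.712, 0.702, 0.0, -0.0]
force: [-0.7, 0.7, 4.9]
finger_gap: 0.001
gripper_force: 2.6
```

>>> {"name": "apply_moves", "arguments": {
  "claw": [-1,-1,-1],
  "travel": [
    [0,0.002,-0.0002],
    [0,0.004,-0.0002],
    [0,0.006,-0.0002]
  ],
  "turn": [
    [0,0,0],
    [0,0,0],
    [0,0,0]
  ]
}}

```text
t: 5.65
tcp_pos: [0.4508, -0.0135, 0.0679]
tool_rot: [0.712, 0.702, -0.0, -0.0]
force: [-0.6, 3.9, 3.8]
finger_gap: 0.0
gripper_force: 2.0
```

>>> {"name": "apply_moves", "arguments": {
  "claw": [-1,-1,-1],
  "travel": [
    [0,0.002,-0.0001],
    [0,0.004,-0.0001],
    [0,0.006,-0.0001]
  ],
  "turn": [
    [0,0,0],
    [0,0,0],
    [0,0,0]
  ]
}}

```text
t: 5.9
tcp_pos: [0.4558, -0.0138, 0.068]
tool_rot: [0.712, 0.702, -0.0, -0.0]
force: [0.1, 2.4, 1.7]
finger_gap: -0.001
gripper_force: 1.3
```

>>> {"name": "apply_moves", "arguments": {
  "claw": [-1,-1,-1,-1],
  "travel": [
    [0,0.002,0.0001],
    [0,0.004,0.0001],
    [0,0.006,0.0001],
    [0,0.007,0.0001]
  ],
  "turn": [
    [0,0,0],
    [0,0,0],
    [0,0,0],
    [0,0,0]
  ]
}}

```text
t: 6.23
tcp_pos: [0.4618, -0.0143, 0.0679]
tool_rot: [0.712, 0.702, 0.0, 0.0]
force: [-0.1, 0.2, -0.7]
finger_gap: -0.002
gripper_force: 0.0
```

>>> {"name": "apply_moves", "arguments": {
  "claw": [-1,-1,-1,-1],
  "travel": [
    [0,0,-0.005],
    [0,0,-0.05],
    [0,0.045,-0.1],
    [0,0.095,-0.15]
  ],
  "turn": [
    [0,0,0],
    [0,0,0],
    [0,0,0],
    [0,0,0]
  ]
}}

```text
t: 6.57
tcp_pos: [0.5163, -0.0144, 0.1696]
tool_rot: [0.712, 0.702, -0.001, -0.002]
force: [1.1, 0.0, -1.3]
finger_gap: -0.001
gripper_force: 0.0
```

```bash
cat > rods.py <<'E'
from h import *
import sys
a,W=snap('wrist',sys.argv[1]);p=a['pixels'];K=a['intrinsics'];R=a['R'];t=a['t'];C=-R.T@t
g=cv2.cvtColor(p,cv2.COLOR_RGB2GRAY)
inpl=(W[...,0]>.40)&(W[...,0]<.685)&(W[...,1]>-.115)&(W[...,1]<.06)&(W[...,2]>.04)&(W[...,2]<.085)
m=(inpl&(g>115)).astype(np.uint8)
k,l,st,_=cv2.connectedComponentsWithStats(cv2.morphologyEx(m,cv2.MORPH_CLOSE,np.ones((5,5))))
for i in range(1,k):
    if st[i,4]<250: continue
    v,u=np.where(l==i)
    d=np.c_[(u-K[0,2])/K[0,0],(v-K[1,2])/K[1,1],np.ones(len(u))]@R
    P=(C+d*((.065-C[2])/d[:,2])[:,None])[:,:2];c=P.mean(0);vt=np.linalg.svd(P-c,full_matrices=False)[2]
    s=(P-c)@vt[0];o=(P-c)@vt[1];print((c+vt[0]*(s.max()+s.min())/2).round(4),'len',np.ptp(s).round(4),'dir',vt[0].round(3),'bow',(np.polyfit(s,o,2)[0]*.055**2*1e3*np.sign(vt[1,0])).round(2))
print('tcp',manip.sense()['tcp_pos'].round(4))
E
python3 rods.py w2.png
```

```text
[0.544  0.0191] len 0.2891 dir [-0.99  0.14] bow 1.28
[ 0.422  -0.0152] len 0.0529 dir [ 0.443 -0.897] bow -62.24
tcp [ 0.5299 -0.0168  0.1768]
```

View pics/w2.png

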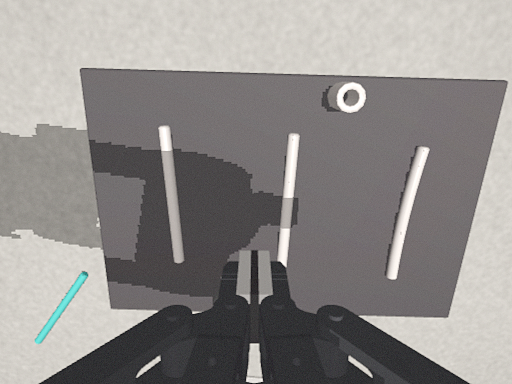

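The near rod is now at about (171,195) and is slightly tilted. The middle and far rods, at (288,200) and (407,213), haven't moved. I'll measure it with tighter boxes.

```bash
cat > rods.py <<'E'
from h import *
def fit(a,box,th=125,h=.065):
    p=a['pixels'];K=a['intrinsics'];R=a['R'];t=a['t'];C=-R.T@t;g=cv2.cvtColor(p,cv2.COLOR_RGB2GRAY)
    u0,u1,v0,v1=box;m=np.zeros(g.shape,np.uint8);m[v0:v1,u0:u1]=g[v0:v1,u0:u1]>th
    l,st=cv2.connectedComponentsWithStats(m)[1:3];v,u=np.where(l==1+st[1:,4].argmax())
    d=np.c_[(u-K[0,2])/K[0,0],(v-K[1,2])/K[1,1],np.ones(len(u))]@R
    P=(C+d*((h-C[2])/d[:,2])[:,None])[:,:2];c=P.mean(0);vt=np.linalg.svd(P-c,full_matrices=False)[2]
    s=(P-c)@vt[0];o=(P-c)@vt[1];print((c+vt[0]*(s.max()+s.min())/2).round(4),'len',np.ptp(s).round(4),'dir',vt[0].round(3),'bow',(np.polyfit(s,o,2)[0]*.055**2*1e3*np.sign(vt[1,0])).round(2))
E
python3 - <<'E'
from rods import *
a,_=snap('wrist');
for b in((152,192,118,270),(380,434,140,286),(274,302,130,245)): fit(a,b)
print(manip.sense()['tcp_pos'].round(4))
E
```

```text
[ 0.4563 -0.0284] len 0.0848 dir [-0.034 -0.999] bow 1.52
[ 0.6368 -0.0132] len 0.0712 dir [-0.089 -0.996] bow 6.79
[0.5496 0.0212] len 0.0194 dir [-0.031 -1.   ] bow 3.42
[ 0.5275 -0.0167  0.1745]
```

>>> {"name": "apply_moves", "arguments": {
  "claw": [-1,-1,-1,-1,-1],
  "travel": [
    [-0.006,0.013,0.02],
    [-0.006,0.013,0.06],
    [-0.006,0.013,0.1],
    [-0.006,0.013,0.125],
    [-0.006,0.013,0.125]
  ],
  "turn": [
    [0,0,0],
    [0,0,0],
    [0,0,0],
    [0,0,0],
    [0,0,0]
  ]
}}

```text
t: 7.08
tcp_pos: [0.5248, -0.019, 0.0647]
tool_rot: [0.712, 0.702, -0.003, -0.004]
force: [0.1, 0.6, 0.4]
finger_gap: -0.003
gripper_force: 0.0
```

>>> {"name": "apply_moves", "arguments": {
  "claw": [-1,-1],
  "travel": [
    [0,0,0.0001],
    [0,0,0.0001]
  ],
  "turn": [
    [0,0,0],
    [0,0,0]
  ]
}}

```text
t: 7.25
tcp_pos: [0.529, -0.0198, 0.0693]
tool_rot: [0.712, 0.702, 0.0, 0.0]
force: [0.8, 0.2, 0.7]
finger_gap: -0.0
gripper_force: 0.0
```

>>> {"name": "apply_moves", "arguments": {
  "claw": [-1,-1,-1,-1],
  "travel": [
    [0,0,-0.004],
    [-0.002,0.011,-0.004],
    [-0.002,0.011,-0.004],
    [-0.002,0.011,-0.004]
  ],
  "turn": [
    [0,0,0],
    [0,0,0],
    [0,0,0],
    [0,0,0]
  ]
}}

```text
t: 7.58
tcp_pos: [0.5391, -0.0218, 0.073]
tool_rot: [0.712, 0.702, 0.001, 0.002]
force: [-0.2, -0.7, -0.1]
finger_gap: -0.0
gripper_force: 0.0
```

Run:
```python
from rods import *
a,_=snap('wrist','w3.png'); print(manip.sense()['tcp_pos'].round(4), manip.sense()['t'])
```

```text
[ 0.5383 -0.0216  0.0726] 7.6333
```

View pics/w3.png

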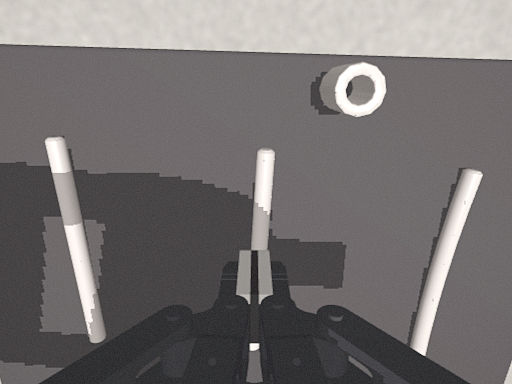

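The mid rod sits at about +2.5 mm from the finger seam (rod u≈260, seam u≈254), and the tip is only about 14 mm across. I'll shift back about 2.5 mm and descend.

>>> {"name": "apply_moves", "arguments": {
  "claw": [-1,-1,-1,-1,-1],
  "travel": [
    [0,-0.003,0.001],
    [0,-0.003,0.002],
    [0,-0.003,0.003],
    [0,-0.003,0.004],
    [0,-0.003,0.004]
  ],
  "turn": [
    [0,0,0],
    [0,0,0],
    [0,0,0],
    [0,0,0],
    [0,0,0]
  ]
}}

```text
t: 8.05
tcp_pos: [0.5348, -0.0213, 0.0683]
tool_rot: [0.712, 0.702, -0.0, -0.0]
force: [0.6, -0.2, 0.1]
finger_gap: -0.002
gripper_force: 0.0
```

>>> {"name": "apply_moves", "arguments": {
  "claw": [-1,-1,-1],
  "travel": [
    [0,0,0.0006],
    [0,0,0.0012],
    [0,0,0.0012]
  ],
  "turn": [
    [0,0,0],
    [0,0,0],
    [0,0,0]
  ]
}}

```text
t: 8.3
tcp_pos: [0.5353, -0.0214, 0.068]
tool_rot: [0.712, 0.702, 0.0, 0.0]
force: [-0.6, 0.3, 3.0]
finger_gap: 0.002
gripper_force: 1.4
```

>>> {"name": "apply_moves", "arguments": {
  "claw": [-1,-1,-1],
  "travel": [
    [-0.0001,0.002,0],
    [-0.0002,0.004,0],
    [-0.0003,0.006,0]
  ],
  "turn": [
    [0,0,0],
    [0,0,0],
    [0,0,0]
  ]
}}

```text
t: 8.55
tcp_pos: [0.5403, -0.0217, 0.0679]
tool_rot: [0.712, 0.702, 0.0, 0.0]
force: [-0.2, -0.2, 4.9]
finger_gap: -0.002
gripper_force: 2.2
```

>>> {"name": "apply_moves", "arguments": {
  "claw": [-1,-1,-1],
  "travel": [
    [-0.0001,0.002,0],
    [-0.0002,0.004,0],
    [-0.0003,0.006,0]
  ],
  "turn": [
    [0,0,0],
    [0,0,0],
    [0,0,0]
  ]
}}

```text
t: 8.8
tcp_pos: [0.545, -0.0221, 0.0679]
tool_rot: [0.712, 0.702, 0.0, 0.0]
force: [-0.3, 0.1, 5.8]
finger_gap: 0.002
gripper_force: 2.7
```

>>> {"name": "apply_moves", "arguments": {
  "claw": [-1,-1,-1],
  "travel": [
    [-0.0001,0.002,-0.0003],
    [-0.0002,0.004,-0.0003],
    [-0.0003,0.006,-0.0003]
  ],
  "turn": [
    [0,0,0],
    [0,0,0],
    [0,0,0]
  ]
}}

```text
t: 9.05
tcp_pos: [0.5497, -0.0224, 0.0679]
tool_rot: [0.712, 0.702, 0.0, 0.0]
force: [-1.2, 0.4, 4.0]
finger_gap: 0.004
gripper_force: 2.2
```

>>> {"name": "apply_moves", "arguments": {
  "claw": [-1,-1,-1],
  "travel": [
    [-0.0001,0.002,-0.0001],
    [-0.0002,0.004,-0.0001],
    [-0.0003,0.006,-0.0001]
  ],
  "turn": [
    [0,0,0],
    [0,0,0],
    [0,0,0]
  ]
}}

```text
t: 9.3
tcp_pos: [0.5543, -0.0227, 0.0679]
tool_rot: [0.712, 0.702, -0.0, 0.0]
force: [-1.4, -1.2, 3.4]
finger_gap: 0.003
gripper_force: 2.0
```

>>> {"name": "apply_moves", "arguments": {
  "claw": [-1,-1,-1,-1,-1],
  "travel": [
    [-0.0001,0.002,-0.0001],
    [-0.0002,0.004,-0.0001],
    [-0.0002,0.004,-0.0001],
    [-0.0002,0.004,-0.01],
    [-0.0002,0.004,-0.05]
  ],
  "turn": [
    [0,0,0],
    [0,0,0],
    [0,0,0],
    [0,0,0],
    [0,0,0]
  ]
}}

```text
t: 9.72
tcp_pos: [0.5536, -0.0218, 0.1042]
tool_rot: [0.712, 0.702, -0.003, -0.005]
force: [0.3, 0.5, -0.3]
finger_gap: -0.002
gripper_force: 0.0
```

>>> {"name": "apply_moves", "arguments": {
  "claw": [-1,-1,-1,-1,-1],
  "travel": [
    [-0.008,0.04,0],
    [-0.016,0.085,0],
    [-0.016,0.085,0],
    [-0.016,0.085,0],
    [-0.016,0.085,0]
  ],
  "turn": [
    [0,0,0.02],
    [0,0,0.028],
    [0,0,0.028],
    [0,0,0.028],
    [0,0,0.028]
  ]
}}

```text
t: 10.13
tcp_pos: [0.6238, -0.036, 0.1074]
tool_rot: [0.742, 0.67, -0.001, -0.001]
force: [-0.2, 0.6, -0.4]
finger_gap: -0.0
gripper_force: 0.0
```

Run:
```python
from rods import *
a,W=snap('wrist','w4.png'); s=manip.sense();print(s['tcp_pos'].round(4), s['t'],s['tool_rot'].round(4))
np.savez('/tmp/w4.npz',W=W,**{k:a[k] for k in('pixels','R','t','intrinsics')})
```

```text
[ 0.6233 -0.0359  0.1073] 10.1833 [ 0.7421  0.6703 -0.0009 -0.0015]
```

View pics/w4.png

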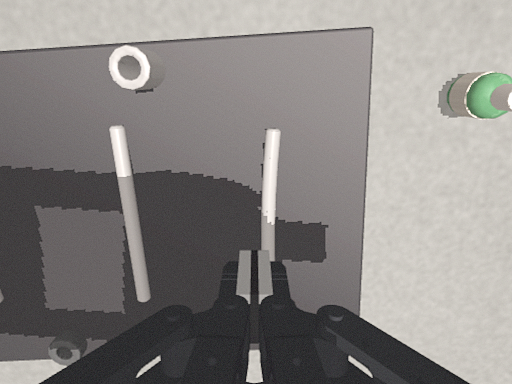

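The far rod is aligned with the tool and visible from (273,130) down to (268,258). The finger seam is at u≈255. I'll project the seam down to rod height.

Run:
```python
from rods import *
z=np.load('/tmp/w4.npz');K,R,t=z['intrinsics'],z['R'],z['t'];C=-R.T@t
pr=lambda X:(lambda c:(K@c/c[2])[:2].round(1))(R@np.array(X)+t)
print('tip',pr((.6233,-.0359,.1073)),'below',pr((.6233,-.0359,.066)))
T=Rn.from_quat([.7421,.6703,0,0]).as_matrix();print('tx',T[:,0].round(3),'ty',T[:,1].round(3))
for uv in((273,130),(269.5,210),(268,230),(267.5,250)):
    d=np.array([(uv[0]-K[0,2])/K[0,0],(uv[1]-K[1,2])/K[1,1],1])@R;P=C+d*((.064-C[2])/d[2]);print(uv,P.round(4),'tool rel',(T.T@(P-[.6233,-.0359,.064])).round(4))
```

```text
tip [249.7 267.2] below [250.6 230.6]
tx [0.101 0.995 0.   ] ty [ 0.995 -0.101  0.   ]
(273, 130) [0.6412 0.0206 0.064 ] tool rel [0.058  0.0121 0.    ]
(269.5, 210) [ 0.6354 -0.0249  0.064 ] tool rel [0.0122 0.0109 0.    ]
(268, 230) [ 0.6335 -0.0374  0.064 ] tool rel [-0.0005  0.0103  0.    ]
(267.5, 250) [ 0.632  -0.0505  0.064 ] tool rel [-0.0137  0.0101  0.    ]
```

>>> {"name": "apply_moves", "arguments": {
  "claw": [-1,-1,-1,-1,-1],
  "travel": [
    [0.004,0.003,0.015],
    [0.004,0.003,0.03],
    [0.004,0.003,0.04],
    [0.004,0.003,0.044],
    [0.004,0.003,0.044]
  ],
  "turn": [
    [0,0,0],
    [0,0,0],
    [0,0,0],
    [0,0,0],
    [0,0,0]
  ]
}}

```text
t: 10.6
tcp_pos: [0.6264, -0.0332, 0.0708]
tool_rot: [0.742, 0.67, -0.001, -0.002]
force: [0.3, 0.6, 0.2]
finger_gap: -0.001
gripper_force: 0.0
```

>>> {"name": "apply_moves", "arguments": {
  "claw": [-1,-1,-1,-1,-1],
  "travel": [
    [0,0,0.001],
    [0,0,0.002],
    [0,0,0.003],
    [0,0,0.0038],
    [0,0,0.0038]
  ],
  "turn": [
    [0,0,0],
    [0,0,0],
    [0,0,0],
    [0,0,0],
    [0,0,0]
  ]
}}

```text
t: 11.02
tcp_pos: [0.6281, -0.0337, 0.07]
tool_rot: [0.742, 0.67, 0.0, 0.0]
force: [1.2, 0.3, 0.4]
finger_gap: 0.002
gripper_force: 0.0
```

>>> {"name": "apply_moves", "arguments": {
  "claw": [-1,-1,-1],
  "travel": [
    [0,-0.0025,0.0006],
    [0,-0.0025,0.0013],
    [0,-0.0025,0.0013]
  ],
  "turn": [
    [0,0,0],
    [0,0,0],
    [0,0,0]
  ]
}}

```text
t: 11.27
tcp_pos: [0.6257, -0.0334, 0.0687]
tool_rot: [0.742, 0.67, -0.0, -0.0]
force: [-0.5, -0.5, -0.3]
finger_gap: 0.001
gripper_force: 0.0
```

>>> {"name": "apply_moves", "arguments": {
  "claw": [-1,-1],
  "travel": [
    [0,0,0.0006],
    [0,0,0.0006]
  ],
  "turn": [
    [0,0,0],
    [0,0,0]
  ]
}}

```text
t: 11.43
tcp_pos: [0.6259, -0.0334, 0.0682]
tool_rot: [0.742, 0.67, -0.0, -0.0]
force: [0.0, -0.0, 0.0]
finger_gap: -0.002
gripper_force: 0.0
```

>>> {"name": "apply_moves", "arguments": {
  "claw": [-1,-1],
  "travel": [
    [0,0,0.0004],
    [0,0,0.0004]
  ],
  "turn": [
    [0,0,0],
    [0,0,0]
  ]
}}

```text
t: 11.6
tcp_pos: [0.6261, -0.0334, 0.0681]
tool_rot: [0.742, 0.67, 0.0, 0.0]
force: [-1.4, 0.6, 0.7]
finger_gap: -0.003
gripper_force: 0.5
```

>>> {"name": "apply_moves", "arguments": {
  "claw": [-1,-1,-1,-1],
  "travel": [
    [0,0,0.0003],
    [0,0.0012,0.0001],
    [0,0.0025,-0.0002],
    [0,0.0025,-0.0002]
  ],
  "turn": [
    [0,0,0],
    [0,0,0],
    [0,0,0],
    [0,0,0]
  ]
}}

```text
t: 11.93
tcp_pos: [0.6283, -0.0336, 0.0684]
tool_rot: [0.742, 0.67, 0.0, 0.0]
force: [-0.7, 0.1, 2.7]
finger_gap: 0.004
gripper_force: 1.8
```

>>> {"name": "apply_moves", "arguments": {
  "claw": [-1,-1,-1],
  "travel": [
    [0,0.0018,-0.0004],
    [0,0.0038,-0.0007],
    [0,0.0038,-0.0007]
  ],
  "turn": [
    [0,0,0],
    [0,0,0],
    [0,0,0]
  ]
}}

```text
t: 12.18
tcp_pos: [0.6316, -0.034, 0.069]
tool_rot: [0.742, 0.67, 0.0, 0.0]
force: [-1.0, 0.5, 4.7]
finger_gap: 0.001
gripper_force: 2.3
```

>>> {"name": "apply_moves", "arguments": {
  "claw": [-1,-1,-1],
  "travel": [
    [0,0.0018,-0.0004],
    [0,0.0035,-0.0007],
    [0,0.0035,-0.0007]
  ],
  "turn": [
    [0,0,0],
    [0,0,0],
    [0,0,0]
  ]
}}

```text
t: 12.43
tcp_pos: [0.6344, -0.0343, 0.0694]
tool_rot: [0.742, 0.67, 0.0, 0.0]
force: [-0.2, 1.5, 4.6]
finger_gap: -0.002
gripper_force: 2.2
```

>>> {"name": "apply_moves", "arguments": {
  "claw": [-1,-1,-1],
  "travel": [
    [0,0.0018,-0.0003],
    [0,0.0036,-0.0005],
    [0,0.0036,-0.0005]
  ],
  "turn": [
    [0,0,0],
    [0,0,0],
    [0,0,0]
  ]
}}

```text
t: 12.68
tcp_pos: [0.6372, -0.0346, 0.0697]
tool_rot: [0.742, 0.67, 0.0, 0.0]
force: [-0.2, -0.6, 3.6]
finger_gap: 0.005
gripper_force: 2.0
```

>>> {"name": "apply_moves", "arguments": {
  "claw": [-1,-1,-1],
  "travel": [
    [0,0.0025,-0.0001],
    [0,0.005,-0.0002],
    [0,0.005,-0.0002]
  ],
  "turn": [
    [0,0,0],
    [0,0,0],
    [0,0,0]
  ]
}}

```text
t: 12.93
tcp_pos: [0.6414, -0.035, 0.0698]
tool_rot: [0.742, 0.67, 0.0, 0.001]
force: [0.2, -0.1, 3.8]
finger_gap: 0.003
gripper_force: 1.9
```

>>> {"name": "apply_moves", "arguments": {
  "claw": [-1,-1,-1],
  "travel": [
    [0,0.002,0],
    [0,0.0038,0.0001],
    [0,0.0038,0.0001]
  ],
  "turn": [
    [0,0,0],
    [0,0,0],
    [0,0,0]
  ]
}}

```text
t: 13.18
tcp_pos: [0.6442, -0.0353, 0.0697]
tool_rot: [0.742, 0.67, 0.0, 0.0]
force: [0.5, 0.3, 3.6]
finger_gap: 0.003
gripper_force: 1.8
```

>>> {"name": "apply_moves", "arguments": {
  "claw": [-1,-1,-1],
  "travel": [
    [0,0.0025,0.0002],
    [0,0.0048,0.0004],
    [0,0.0048,0.0004]
  ],
  "turn": [
    [0,0,0],
    [0,0,0],
    [0,0,0]
  ]
}}

```text
t: 13.43
tcp_pos: [0.648, -0.0357, 0.0693]
tool_rot: [0.742, 0.67, 0.0, 0.0]
force: [1.1, -0.8, 3.6]
finger_gap: -0.002
gripper_force: 1.6
```

>>> {"name": "apply_moves", "arguments": {
  "claw": [-1,-1,-1],
  "travel": [
    [0,0.0025,0.0005],
    [0,0.0045,0.0009],
    [0,0.0045,0.0009]
  ],
  "turn": [
    [0,0,0],
    [0,0,0],
    [0,0,0]
  ]
}}

```text
t: 13.68
tcp_pos: [0.6516, -0.0361, 0.0686]
tool_rot: [0.742, 0.67, 0.0, 0.0]
force: [1.6, 0.6, 2.9]
finger_gap: 0.003
gripper_force: 1.7
```

>>> {"name": "apply_moves", "arguments": {
  "claw": [-1,-1,-1,-1,-1],
  "travel": [
    [0,0.002,0.0005],
    [0,0.003,0.0008],
    [0,0.003,0.0003],
    [0,0.003,-0.005],
    [0,0.003,-0.04]
  ],
  "turn": [
    [0,0,0],
    [0,0,0],
    [0,0,0],
    [0,0,0],
    [0,0,0]
  ]
}}

```text
t: 14.1
tcp_pos: [0.6485, -0.0353, 0.0954]
tool_rot: [0.742, 0.67, -0.004, -0.005]
force: [-0.1, -0.2, -0.5]
finger_gap: -0.003
gripper_force: 0.0
```

>>> {"name": "apply_moves", "arguments": {
  "claw": [-1,-1,-1,-1],
  "travel": [
    [0,-0.01,-0.02],
    [0,-0.01,-0.04],
    [0,-0.01,-0.04],
    [0,-0.01,-0.04]
  ],
  "turn": [
    [0,0,0],
    [0,0,0],
    [0,0,0],
    [0,0,0]
  ]
}}

```text
t: 14.43
tcp_pos: [0.6454, -0.0354, 0.1329]
tool_rot: [0.742, 0.67, 0.0, 0.0]
force: [-0.8, -0.3, -0.1]
finger_gap: -0.004
gripper_force: 0.0
```

Run:
```python
from rods import *
manip.snapshot('wrist');manip.snapshot('wrist')
s=manip.sense();print(s['tcp_pos'].round(4), s['t'],s['tool_rot'].round(4))
a,W=snap('wrist','w5.png')
np.savez('/tmp/w5.npz',W=W,**{k:a[k] for k in('pixels','R','t','intrinsics')})
```

```text
[ 0.6444 -0.0352  0.1313] 14.5333 [ 0.7422  0.6701 -0.0008 -0.0011]
```

View pics/w5.png

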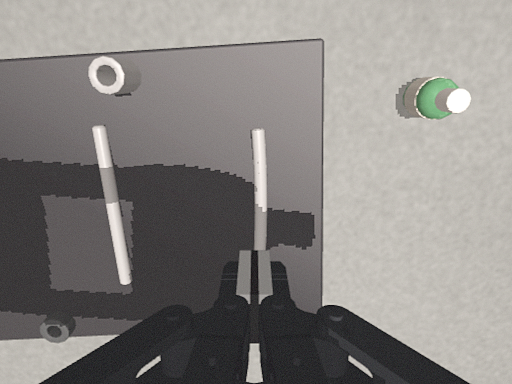

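The bent rod now bows away from the robot, which confirms the half turn. It runs from (258,130) to about (261,245), close to the seam at u≈255.

Run:
```python
from rods import *
z=np.load('/tmp/w5.npz');K,R,t=z['intrinsics'],z['R'],z['t'];C=-R.T@t
s=manip.sense();p=s['tcp_pos'];print(p.round(4));p=np.array([.6444,-.0352,.1313])
T=Rn.from_quat(s['tool_rot']).as_matrix()
def bp(uv,h=.064):
    d=np.array([(uv[0]-K[0,2])/K[0,0],(uv[1]-K[1,2])/K[1,1],1])@R;return C+d*((h-C[2])/d[2])
print('seam off',(T.T@(bp((255,262),p[2])-p)).round(4))
for uv in((258,130),(261,190),(261.5,215),(260.5,245),(100,127),(125,282)):
    P=bp(uv);print(uv,P.round(4),'tool rel',(T.T@(P-p)).round(4))
```

```text
[ 0.6444 -0.0352  0.131 ]
seam off [ 0.0029  0.002  -0.    ]
(258, 130) [0.6538 0.0189 0.064 ] tool rel [0.0547 0.004  0.0673]
(261, 190) [ 0.652  -0.0192  0.064 ] tool rel [0.0167 0.0062 0.0673]
(261.5, 215) [ 0.6507 -0.0364  0.064 ] tool rel [-0.0006  0.0066  0.0673]
(260.5, 245) [ 0.648  -0.0581  0.064 ] tool rel [-0.0224  0.0061  0.0673]
(100, 127) [0.5592 0.0303 0.064 ] tool rel [ 0.0564 -0.0912  0.0676]
(125, 282) [ 0.5502 -0.0774  0.064 ] tool rel [-0.0516 -0.0893  0.0676]
```

>>> {"name": "apply_moves", "arguments": {
  "claw": [0,0,0,0,0],
  "travel": [
    [0,0.0055,0],
    [0,0.0055,0],
    [0,0.0055,0.03],
    [0,0.0055,0.06],
    [0,0.0055,0.07]
  ],
  "turn": [
    [0,0,0],
    [0,0,0],
    [0,0,0],
    [0,0,0],
    [0,0,0]
  ]
}}

```text
t: 15.0
tcp_pos: [0.6477, -0.0354, 0.073]
tool_rot: [0.742, 0.67, -0.002, -0.002]
force: [-1.4, 1.1, -0.2]
finger_gap: 0.496
gripper_force: 0.0
```

>>> {"name": "apply_moves", "arguments": {
  "claw": [0,0,0,0,0],
  "travel": [
    [0,0,0.004],
    [0,0,0.008],
    [0,0,0.013],
    [0,0,0.0175],
    [0,0,0.0175]
  ],
  "turn": [
    [0,0,0],
    [0,0,0],
    [0,0,0],
    [0,0,0],
    [0,0,0]
  ]
}}

```text
t: 15.42
tcp_pos: [0.65, -0.0359, 0.0627]
tool_rot: [0.742, 0.67, 0.0, 0.0]
force: [0.1, 0.2, 0.8]
finger_gap: 0.499
gripper_force: 0.0
```

>>> {"name": "apply_moves", "arguments": {
  "claw": [0,0,-0.6,-1,-1],
  "travel": [
    [0,0,0.001],
    [0,0,0.002],
    [0,0,0.002],
    [0,0,0.002],
    [0,0,0.002]
  ],
  "turn": [
    [0,0,0],
    [0,0,0],
    [0,0,0],
    [0,0,0],
    [0,0,0]
  ],
  "newtons": 30
}}

```text
t: 15.83
tcp_pos: [0.6499, -0.0359, 0.0613]
tool_rot: [0.742, 0.67, 0.0, 0.0]
force: [0.8, -0.2, 2.2]
finger_gap: 0.081
gripper_force: 14.9
```

>>> {"name": "apply_moves", "arguments": {
  "claw": [-1,-1,-1,-1],
  "travel": [
    [0,0,0],
    [0,0,0],
    [0,0,0],
    [0,0,0]
  ],
  "turn": [
    [0,0,0],
    [0,0,0],
    [0,0,0],
    [0,0,0]
  ]
}}

```text
t: 16.17
tcp_pos: [0.6499, -0.0359, 0.0613]
tool_rot: [0.742, 0.67, 0.0, 0.0]
force: [-0.2, 0.6, 2.2]
finger_gap: 0.073
gripper_force: 30.1
```

>>> {"name": "apply_moves", "arguments": {
  "claw": [-0.6,-0.6,-0.6,-0.6,-0.6],
  "travel": [
    [0,0,0],
    [0,0,0],
    [0,0,0.001],
    [0,0,0.002],
    [0,0,0.002]
  ],
  "turn": [
    [0,0,0],
    [0,0,0],
    [0,0,0],
    [0,0,0],
    [0,0,0]
  ]
}}

```text
t: 16.58
tcp_pos: [0.6499, -0.0358, 0.0603]
tool_rot: [0.742, 0.67, -0.0, 0.0]
force: [-1.8, 0.8, 5.7]
finger_gap: 0.198
gripper_force: 3.0
```

>>> {"name": "apply_moves", "arguments": {
  "claw": [-1,-1,-1,-1,-1],
  "travel": [
    [0,0,0],
    [0,0,0],
    [0,0,0],
    [0,0,0],
    [0,0,0]
  ],
  "turn": [
    [0,0,0],
    [0,0,0],
    [0,0,0],
    [0,0,0],
    [0,0,0]
  ]
}}

```text
t: 17.0
tcp_pos: [0.6503, -0.0359, 0.0605]
tool_rot: [0.742, 0.67, 0.0, 0.0]
force: [-1.2, 0.6, 5.6]
finger_gap: 0.076
gripper_force: 31.0
```

>>> {"name": "apply_moves", "arguments": {
  "claw": [-1,-1,-1,-1,-1],
  "travel": [
    [0,0,-0.005],
    [0,0,-0.015],
    [0,0,-0.035],
    [0,0,-0.06],
    [0,0,-0.09]
  ],
  "turn": [
    [0,0,0],
    [0,0,0],
    [0,0,0],
    [0,0,0],
    [0,0,0]
  ]
}}

```text
t: 17.42
tcp_pos: [0.6487, -0.0356, 0.131]
tool_rot: [0.742, 0.67, -0.001, -0.001]
force: [0.2, -0.3, 0.4]
finger_gap: 0.076
gripper_force: 29.3
```

Run:
```python
from rods import *
manip.snapshot('wrist');a,W=snap('wrist','w6.png')
s=manip.sense();print(s['tcp_pos'].round(4),s['tool_rot'],s['finger_gap'],s['gripper_force'])
```

```text
[ 0.6528 -0.0364  0.1358] [0.7421617  0.67020619 0.00255485 0.00362644] 0.07446264564128899 29.274048507213593
```

View pics/w6.png

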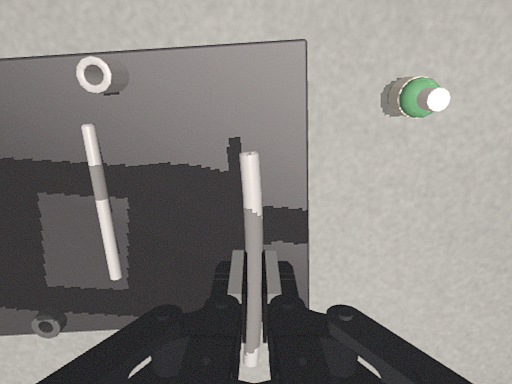

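The rod is held level between the pads, so I'll carry it to the tray.

>>> {"name": "apply_moves", "arguments": {
  "claw": [-1,-1,-1,-1,-1],
  "travel": [
    [0.03,-0.017,0],
    [0.07,-0.04,0],
    [0.11,-0.063,0],
    [0.15,-0.086,0],
    [0.19,-0.109,0]
  ],
  "turn": [
    [0,0,0],
    [0,0,0],
    [0,0,0],
    [0,0,0],
    [0,0,0]
  ]
}}

```text
t: 17.93
tcp_pos: [0.5771, 0.1254, 0.1306]
tool_rot: [0.743, 0.67, -0.001, -0.001]
force: [-0.2, -0.2, 0.2]
finger_gap: 0.075
gripper_force: 29.3
```

>>> {"name": "apply_moves", "arguments": {
  "claw": [-1,-1,-1,-1,-1],
  "travel": [
    [0.04,-0.023,0],
    [0.08,-0.046,0],
    [0.12,-0.069,0],
    [0.16,-0.092,0],
    [0.2,-0.115,0]
  ],
  "turn": [
    [0,0,0],
    [0,0,0],
    [0,0,0],
    [0,0,0],
    [0,0,0]
  ]
}}

```text
t: 18.35
tcp_pos: [0.5019, 0.2941, 0.1307]
tool_rot: [0.742, 0.67, -0.001, -0.0]
force: [0.7, 1.0, -0.8]
finger_gap: 0.072
gripper_force: 29.3
```

>>> {"name": "apply_moves", "arguments": {
  "claw": [-1,-1,-1,-1,-1],
  "travel": [
    [0,0,0],
    [0,0,0],
    [0,0,0],
    [0,0,0],
    [0,0,0]
  ],
  "turn": [
    [0,0,-0.035],
    [0,0,-0.07],
    [0,0,-0.105],
    [0,0,-0.14],
    [0,0,-0.175]
  ]
}}

```text
t: 18.77
tcp_pos: [0.5026, 0.2929, 0.1306]
tool_rot: [0.53, 0.848, -0.001, -0.0]
force: [1.0, -0.3, -0.1]
finger_gap: 0.076
gripper_force: 29.3
```

>>> {"name": "apply_moves", "arguments": {
  "claw": [-1,-1,-1,-1,-1],
  "travel": [
    [0,0,0],
    [0,0,0],
    [0,0,0],
    [0,0,0],
    [0,0,0]
  ],
  "turn": [
    [0,0,-0.037],
    [0,0,-0.074],
    [0,0,-0.11],
    [0,0,-0.145],
    [0,0,-0.18]
  ]
}}

```text
t: 19.18
tcp_pos: [0.5028, 0.2926, 0.1306]
tool_rot: [0.273, 0.962, -0.0, -0.001]
force: [-0.1, -0.6, -0.5]
finger_gap: 0.073
gripper_force: 29.3
```

>>> {"name": "apply_moves", "arguments": {
  "claw": [-1,-1,-1,-1,-1],
  "travel": [
    [0,0,0],
    [0,0,0],
    [0,0,0],
    [0,0,0],
    [0,0,0]
  ],
  "turn": [
    [0,0,-0.037],
    [0,0,-0.074],
    [0,0,-0.11],
    [0,0,-0.145],
    [0,0,-0.178]
  ]
}}

```text
t: 19.6
tcp_pos: [0.5028, 0.2926, 0.1306]
tool_rot: [-0.004, 1.0, -0.0, -0.001]
force: [0.3, -0.3, -0.7]
finger_gap: 0.074
gripper_force: 29.3
```

Run:
```python
from rods import *
manip.snapshot('wrist');a,W=snap('wrist','w7.png')
s=manip.sense();print(s['tcp_pos'].round(4),Rn.from_quat(s['tool_rot']).as_matrix().round(3),s['finger_gap'],s['q'].round(2),s['t'])
np.savez('/tmp/w7.npz',W=W,**{k:a[k] for k in('pixels','R','t','intrinsics')})
```

```text
[0.5028 0.2926 0.1307] [[-1.    -0.001 -0.001]
 [-0.001  1.    -0.   ]
 [ 0.001 -0.    -1.   ]] 0.07523094870982572 [ 0.34  0.6   1.63 -0.    0.91 -1.24] 19.7
```

View pics/w7.png

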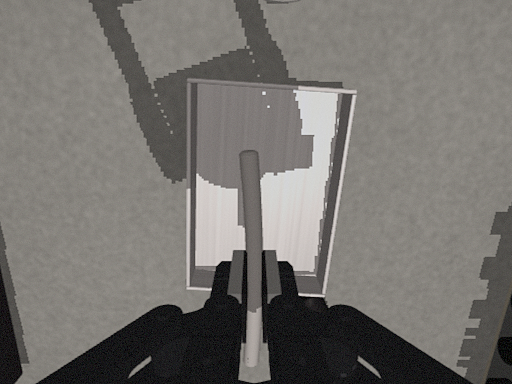

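Tray rim corners are at (188,80), (355,92), (325,295) and (188,290). The rod is inside that outline, lying along the tray's length.

Run:
```python
from rods import *
z=np.load('/tmp/w7.npz');K,R,t=z['intrinsics'],z['R'],z['t'];C=-R.T@t
def bp(uv,h=.032):
    d=np.array([(uv[0]-K[0,2])/K[0,0],(uv[1]-K[1,2])/K[1,1],1])@R;return C+d*((h-C[2])/d[2])
c=np.array([bp(x) for x in((188,80),(355,92),(325,295),(188,290))]);print(c.round(3),c.mean(0).round(4))
```

```text
[[0.421 0.247 0.032]
 [0.427 0.359 0.032]
 [0.588 0.352 0.032]
 [0.584 0.239 0.032]] [0.505  0.2993 0.032 ]
```

>>> {"name": "apply_moves", "arguments": {
  "claw": [-1,-1,-1,-1,-1],
  "travel": [
    [-0.003,0.006,0.03],
    [-0.003,0.006,0.07],
    [-0.003,0.006,0.11],
    [-0.003,0.006,0.135],
    [-0.003,0.006,0.145]
  ],
  "turn": [
    [0,0,0],
    [0,0,0],
    [0,0,0],
    [0,0,0],
    [0,0,0]
  ]
}}

```text
t: 20.12
tcp_pos: [0.5033, 0.2966, 0.0119]
tool_rot: [0.0, 1.0, -0.001, -0.003]
force: [-0.2, 0.4, -0.7]
finger_gap: 0.076
gripper_force: 29.3
```

>>> {"name": "apply_moves", "arguments": {
  "claw": [-1,-1,-1,-1,-1],
  "travel": [
    [0,0,0.002],
    [0,0,0.004],
    [0,0,0.006],
    [0,0,0.006],
    [0,0,0.006]
  ],
  "turn": [
    [0,0,0],
    [0,0,0],
    [0,0,0],
    [0,0,0],
    [0,0,0]
  ]
}}

```text
t: 20.53
tcp_pos: [0.5065, 0.2979, 0.0119]
tool_rot: [-0.001, 1.0, 0.0, 0.001]
force: [0.3, -0.3, -0.8]
finger_gap: 0.078
gripper_force: 29.3
```

>>> {"name": "apply_moves", "arguments": {
  "claw": [-1,-1,-1,-1],
  "travel": [
    [0,0,0.002],
    [0,0,0.004],
    [0,0,0.006],
    [0,0,0.0075]
  ],
  "turn": [
    [0,0,0],
    [0,0,0],
    [0,0,0],
    [0,0,0]
  ]
}}

```text
t: 20.87
tcp_pos: [0.5057, 0.2976, 0.0046]
tool_rot: [-0.001, 1.0, 0.0, 0.0]
force: [0.1, 0.5, 0.2]
finger_gap: 0.073
gripper_force: 29.3
```

>>> {"name": "apply_moves", "arguments": {
  "claw": [-0.8,-0.7,-0.6,-0.6,-0.6],
  "travel": [
    [0,0,0],
    [0,0,0],
    [0,0,0],
    [0,0,0],
    [0,0,0]
  ],
  "turn": [
    [0,0,0],
    [0,0,0],
    [0,0,0],
    [0,0,0],
    [0,0,0]
  ]
}}

```text
t: 21.28
tcp_pos: [0.5057, 0.2976, 0.0047]
tool_rot: [-0.001, 1.0, 0.0, 0.0]
force: [0.1, 0.3, -0.7]
finger_gap: 0.2
gripper_force: 0.0
```

>>> {"name": "apply_moves", "arguments": {
  "claw": [-0.6,-0.6,-0.6,-0.6,-0.6],
  "travel": [
    [0,0,-0.01],
    [0,0,-0.03],
    [0,0,-0.07],
    [0,0,-0.12],
    [0,0,-0.17]
  ],
  "turn": [
    [0,0,0],
    [0,0,0],
    [0,0,0],
    [0,0,0],
    [0,0,0]
  ]
}}

```text
t: 21.7
tcp_pos: [0.5048, 0.2972, 0.1418]
tool_rot: [-0.001, 1.0, -0.0, -0.001]
force: [0.7, 0.1, -0.4]
finger_gap: 0.202
gripper_force: 0.0
```

>>> {"name": "apply_moves", "arguments": {
  "claw": [-0.6,-0.6,-0.6,-0.6],
  "travel": [
    [-0.03,0,-0.03],
    [-0.06,0,-0.06],
    [-0.06,0,-0.06],
    [-0.06,0,-0.06]
  ],
  "turn": [
    [0,0,0],
    [0,0,0],
    [0,0,0],
    [0,0,0]
  ]
}}

```text
t: 22.03
tcp_pos: [0.5556, 0.2978, 0.191]
tool_rot: [-0.0, 1.0, 0.001, 0.002]
force: [-0.7, -0.4, -0.9]
finger_gap: 0.203
gripper_force: 0.0
```

Run:
```python
from rods import *
a,W=snap('wrist','w8.png');b,V=snap('top')
cv2.imwrite('pics/fin.png',np.hstack([a['pixels'][:,:,::-1],cv2.resize(b['pixels'][130:250,140:320],(512,384))[:,:,::-1]])[::1,::1][:, :])
im=cv2.imread('pics/fin.png');cv2.imwrite('pics/fin.png',cv2.resize(im,(800,300)))
s=manip.sense();print(s['tcp_pos'].round(4),s['t'],s['force'],s['qd'].round(3))
```

```text
[0.5518 0.2972 0.1877] 22.1333 [-0.69054038  0.01749318  0.68660258] [ 0.008  0.017  0.025 -0.002 -0.002 -0.   ]
```

View pics/fin.png

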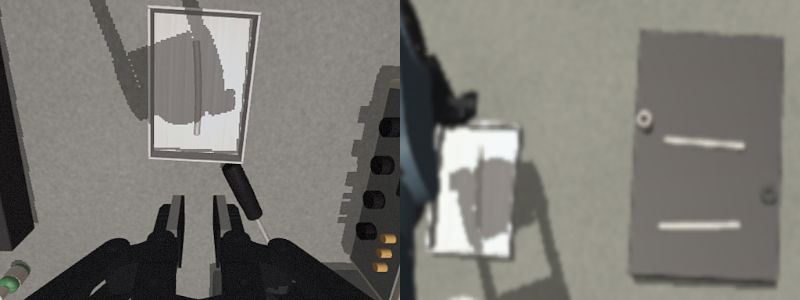

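The bent rod lies flat in the plain tray, at about (197,88) in the left half. The two straight rods rest on the plate and have moved, and the bush, collar and driver haven't. Handing in.

```bash
python3 -c "
from station import manip
print(manip.sign_off())"
```

```text
the job is handed in; nothing more can be done
None
```

I rolled all three rods half a turn with a light touch (readings up to 5.8 N). The far rod was the bent one, rising about 1.7 mm, and is now in the plain tray. The two straight rods lie on the plate where they rolled to, and the job was handed in at about 22 s; the hand-in gave no verdict.

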